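# Square up the corner of an assembly jig

### The arm

A 6-joint arm with a two-finger parallel gripper is mounted at the origin on a cart in front of the work surface, level with it; the furniture and walls round the work are solid. World frame = base frame: x ahead of the robot, y to its left, z up, the work surface at z = 0. Lengths are in m, angles in degrees, forces in N, time in s.
With the tool pointing down it reaches from about 0.35 to 0.875 m from the base axis. Payload 4.2 kg.
Tool frame: the origin (TCP) lies at the very end of the fingers, on their centre line; the grasp point (between the pads) lies 19 mm behind it; z points along the fingers, y is the line along which they close (so a half turn about z gives the same grasp; the last joint's range is limited). The gripper opens to 87 mm and grips with 3 to 60 N. Pads are 19 mm wide; open, the fingers measure 117 mm over their backs; the gripper's body (75 mm by 190 mm) begins 51 mm behind the grasp point.
Start: joints at [81.967, 22.042, 0.453, 0, -68.411, -14.817], TCP at [0.243, 0.576, 0.202] pointing down, gripper open.
Joint ranges: [-179.83, 179.83], [-69.29, 118.12], [-61.27, 80.66], [-181.25, 117.63], [-171.15, -9.14], [-177.46, 177.46]. Speed limits (degrees/s): [159.86, 159.86, 180, 180, 180, 180].

### API

Orientations are given as a 3x3 rotation matrix whose columns are the frame's x, y, z axes.
In Python, from station import monitor, cams, ticket gives the robot as it stands.
- The arm moves only by the tool drive_tool, never from a script. Its argument "moves" is a list of rows, each an object with "delta_pos": the shift along the tool's x, y, z in mm, a list of three; "turn": the turn about the tool's z in rad; "claw": the opening, from 0 (shut) to 1 (fully open). A call has 1 to 12 rows; each row shifts and turns the commanded pose from where the row before left it, along the tool's axes as they then stand; what a row does not reach is not made up. A row lasts 1/8 s, in which the tool goes at most 62.5 mm and 10.7 degrees, less where a joint would pass 70% of its speed; a pose out of reach is approached as far as the arm can. A call is refused whole if a number of a shift passes 62.5 or a number of a turn 0.188, either way. A call with a gripper value outside its range is refused whole. The fingers move at their own pace and stop on an object; the grip force is fixed at half the most. Time passes only in rows, so rows that do not move let the fingers close. It gives the time, the measured TCP pose, the force, the opening and the grip force at its end, in the units of the state.
- monitor.sense(): the state, without advancing time (a new reading comes with each control period).
- cams.capture(name): name is "scene" or "top" or "wrist"; returns a dict with "color" (420x560x3 uint8, red, green, blue), "range_z" (420x560 float32, m along the optical axis (not along the pixel's ray), 0 where there is no reading), "vertical_fov" (degrees; the focal length in pixels is half the picture's height over the tangent of half this angle, whatever the lens; pixels are square), "cx", "cy" (the principal point, pixels), "extrinsics" (4x4, takes a point from camera to world coordinates). Camera axes: x right, y down, z forward; pixel columns grow to the right and rows downward; lengths in m; the calibration is good to about 2 mm. A picture is of the moment at which its call begins.
- ticket.finish_job(): hands the job in; it is judged then, once.
The state is a dict: "time_s": time; "joints": joint angles; "joint_velocities": joint speeds; "effort": joint torques, N m; "tcp_pos": TCP position; "ee_rot": TCP orientation; "wrist_force": force on the tool from outside, world axes, zero at the start; "moment": the same for the moment, N m; "gripper_width": opening from 0.0 (shut) to 1.0 (fully open); "gripper_force": force on a finger pad.
Only numpy, scipy, OpenCV 4.12 (cv2) and the standard library are available. Lean on these libraries where they do the work, as an engineer would, in place of code of your own. Each camera call takes 0.05 s, during which the arm holds its last target. There are 200 camera calls.

### The job

On the assembly jig, push the spring clip down over the top edge of the upright wall, near its right-hand end as seen from the robot, until it is fully home, so that it clamps the hinged cheek shut against the wall, and let go of it. Then pick up the steel square and press it into the corner beside the clip, its foot flat on the base plate and its blade edge flat against the cheek, until both faces touch. Finish while still gripping the square and pressing it down and against the cheek; do not put it down or let go, and leave the mug and the file where they are.

Things in the scene. Friction and masses are not known exactly. Their poses are not given: they have to be found in the camera images.
- jig: aluminium base plate of the jig, 104 (x) x 124 (y) x 10 mm, fixed to the bench; origin at the centre of its underside; its x points from the open side to the upright wall, y to the left along the wall, z up. Two low bolt heads stand near the corners at x = -42, y = +-52 mm
- upright: dark steel wall standing fixed on the base plate, 8 (x) x 110 (y) x 60 mm tall, its top edge 70 mm above the bench; origin at the centre of its foot, 42 mm in +x and 10 mm above the jig's origin; same axes as the jig. The hinged cheek lies on its -x face: with the cheek shut the two are 13 mm thick at the top edge
- clip_place (a point): middle of the shut top edge (wall and cheek together) where the clip belongs, 35 mm from the middle of the wall towards its right-hand end, 70 mm above the bench; its axes are those of the jig. Within 15 mm either way along the edge is fine
- cheek (a joint): hinge of the cheek along its foot: 0 = shut flat against the wall, 0.05 rad = ajar, its top leaning 3 mm towards -x; a weak spring pushes it ajar
- clip: steel spring clip, 74 mm tall, standing on its jaws. Origin: centre of the underside, in the middle of the edge it grips; y along the edge (24 mm), x across it. Upwards: jaws 36 mm long, flared mouth open below from x = -14 to +17 mm; bridge z = 36 to 44, 27 mm wide; grip fin z = 44 to 74, 10 (x) x 24 (y) mm. +x jaw fixed, inner face at x = 8 mm (1.5 mm clear of a centred edge); -x jaw sprung, goes on the cheek's side
- clip_fin (a point): point of the clip's grip fin to grip, 65 mm above the clip's underside, on its centre line. The clip is pushed straight down on the edge and needs about 5 to 20 N; fully home the underside of its bridge rests on the edge and this point is 29 mm above it
- clip_jaw (a joint): opening angle of the clip's sprung jaw: 0 = closed, about 0.16 rad when it grips the 13 mm edge
- square: steel square, about 0.25 kg, standing on its foot: foot 75 (x) x 26 (y) x 16 mm, upright blade 30 (x) x 10 (y) mm on its +x end, 100 mm tall over all. Origin at the outer corner: middle of the lower edge at the +x end. Its underside is z = 0; its outer face (blade edge and end of the foot) is x = 0 and looks to +x; z runs up the blade
- blade_mid (a point): middle of the square's upright blade, 15 mm behind its outer edge and 58 mm above the underside; grip the blade across its 10 mm thickness (along the square's y)
- mug: green mug, 86 mm wide and 96 mm tall, a bystander; origin at its underside
- file: half-round file with wooden handle, 255 mm long, a bystander; origin at its underside
- cheek_face (a point): centre of the front face of the cheek, a bright steel plate 5 x 110 x 58 mm hinged at its foot to the front of the wall, its top level with the wall's; 40 mm above the bench; when shut the face lies 9 mm in -x from the upright's origin

How it is judged:
By the outcome, as a careful person would: the job done as asked, in the order asked, and still so for the second after the job is handed in, while the arm keeps its last pose, push and grip.
It also fails if it takes over 53 s, if anything falls off the work surface, if the arm or the gripper's body presses on something with over 40 N, if the wrist force passes 120 N, or if a joint passes its speed limit or range.

## Working session

There is one attempt and no reset: what is moved stays moved. The work goes in short steps, Python scripts to look and compute and a tool call to move; the robot and the scene stay as the last step left them, time stands still between calls to the robot, and variables do not carry over. Pictures are saved under pics/ and viewed, at most 10 in all, crops included, and the job is handed in when it is done.

Besides the shell and the picture viewer there is one more tool, called by a JSON object that holds its "fn" and its "kwargs". drive_tool: Moves the arm, as the interface text tells. Its arguments: {"type":"object","properties":{"moves":{"type":"array","items":{"type":"object","properties":{"delta_pos":{"type":"array","items":{"type":"number"}},"turn":{"type":"number"},"claw":{"type":"number"}}}}},"required":["moves"]}

```bash
mkdir -p pics; cat > h.py <<'E'
import numpy as np, cv2
from station import monitor, cams, ticket
def cap(n):
    c=cams.capture(n); f=210/np.tan(np.radians(c["vertical_fov"]/2)); c["f"]=f
    d=c["range_z"]; v,u=np.mgrid[:420,:560]
    P=np.stack([(u-c["cx"])/f*d,(v-c["cy"])/f*d,d],-1)
    T=np.array(c["extrinsics"]); c["P"]=P@T[:3,:3].T+T[:3,3]; c["P"][d==0]=np.nan
    return c
def save(c,n): cv2.imwrite("pics/"+n+".png",c["color"][:,:,::-1])
E
python3 - <<'E'
from h import *
for n in("top","scene"):
    c=cap(n); save(c,n+"0"); np.savez(n+"0.npz",P=c["P"],color=c["color"],T=c["extrinsics"],f=c["f"],cx=c["cx"],cy=c["cy"]); print(n,np.round(c["extrinsics"],3).tolist(),c["f"])
s=monitor.sense(); print(s["time_s"],s["tcp_pos"],np.round(s["ee_rot"],3).tolist(),s["gripper_width"],s["wrist_force"])
E
```

```text
top [[-0.012, -0.997, 0.074, 0.494], [-1.0, 0.012, 0.003, 0.324], [-0.004, -0.074, -0.997, 1.012], [0.0, 0.0, 0.0, 1.0]] 411.0202801020233
scene [[0.583, -0.458, 0.671, -0.033], [-0.812, -0.311, 0.494, -0.121], [-0.017, -0.833, -0.554, 0.567], [0.0, 0.0, 0.0, 1.0]] 411.535924963267
0.1 [0.24247447 0.57542898 0.20057016] [[0.921, -0.388, -0.001], [-0.388, -0.921, -0.002], [0.0, 0.002, -1.0]] 0.9989854201156183 [-0.61577967 -0.87990805  0.0413211 ]
```

View pics/top0.png

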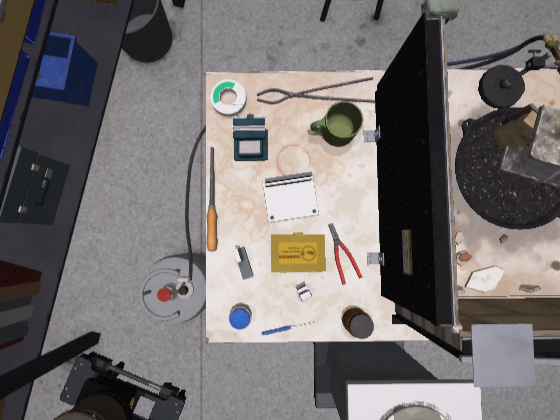

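View pics/scene0.png

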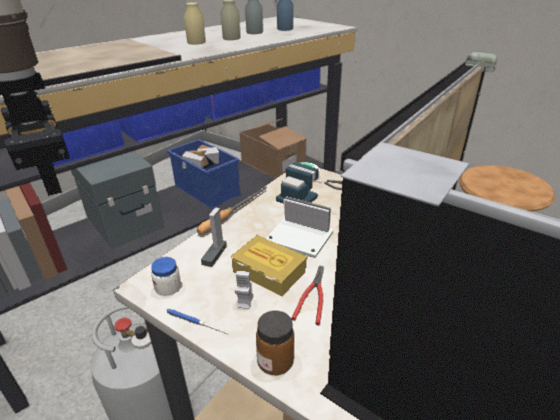

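The top view shows the jig at (291,198) with its wall on the upper edge at (288,181), the clip at (304,292), the square at (244,261), the mug at (343,121) and the file at (212,200). A black screen stands to the right of x=378. The scene view shows the square at (214,240) and the clip at (243,290).

```bash
python3 - <<'E'
from h import *
for n,regs in(("top",dict(jig=(255,165,325,228),clip=(290,275,318,308),square=(228,238,262,284))),("scene",dict(clip=(225,262,260,315),square=(195,200,235,270),jig=(262,195,335,255)))):
    z=np.load(n+"0.npz");P=z["P"]
    for k,(a,b,c,d) in regs.items():
        Q=P[b:d,a:c].reshape(-1,3)
        for lo,hi in((.004,.014),(.014,.02),(.02,.04),(.04,.065),(.065,.08),(.08,.12)):
            q=Q[(Q[:,2]>lo)&(Q[:,2]<hi)]
            if len(q)>4:
                r=cv2.minAreaRect((q[:,:2]*1000).astype(np.float32)); print(n,k,lo,hi,len(q),"c",np.round(r[0],1),"s",np.round(r[1],1),"a",round(r[2],1),"zmed",round(np.median(q[:,2])*1000,1))
ims=[]
for n,(a,b,c,d) in (("top",(225,160,330,310)),("scene",(190,185,340,320))):
    z=np.load(n+"0.npz"); im=z["color"][b:d,a:c,::-1]; ims.append(cv2.resize(im,(400*1,int(400*im.shape[0]/im.shape[1])),interpolation=cv2.INTER_CUBIC))
h=max(i.shape[0] for i in ims); cv2.imwrite("pics/zoom0.png",np.hstack([cv2.copyMakeBorder(i,0,h-i.shape[0],0,0,cv2.BORDER_CONSTANT) for i in ims]))
E
```

```text
top jig 0.004 0.014 1787 c [600.5 294.8] s [152.  167.5] a 1.7 zmed 10.0
top jig 0.014 0.02 35 c [595.6 291.1] s [ 84.4 115.4] a 2.7 zmed 14.6
top jig 0.02 0.04 30 c [631.8 298.6] s [  1.2 102.5] a 8.0 zmed 29.1
top jig 0.04 0.065 90 c [634.5 296.6] s [  8.8 108.8] a 7.9 zmed 55.3
top jig 0.065 0.08 286 c [638.  296.3] s [ 16.2 109.4] a 8.0 zmed 70.0
top clip 0.004 0.014 40 c [366.6 255.4] s [62.3 59.2] a 52.9 zmed 8.0
top clip 0.014 0.02 6 c [385.8 265.9] s [ 2.1 11.8] a 27.7 zmed 16.0
top clip 0.02 0.04 10 c [372.5 262.8] s [25.4 26.1] a 24.7 zmed 32.1
top clip 0.04 0.065 67 c [372.6 263.1] s [27.  23.8] a 25.3 zmed 44.2
top clip 0.065 0.08 56 c [372.9 263.3] s [10.5 23.2] a 25.2 zmed 73.1
top square 0.004 0.014 62 c [446.2 408.1] s [110.4  70.3] a 1.2 zmed 11.5
top square 0.014 0.02 208 c [442.7 407.1] s [74.4 26.1] a 17.3 zmed 16.3
top square 0.02 0.04 13 c [451.8 402.5] s [54.3  7.6] a 14.2 zmed 28.7
top square 0.04 0.065 12 c [464.6 408.9] s [27.2  0.6] a 16.9 zmed 51.1
top square 0.065 0.08 7 c [465.4 409.2] s [26.6  0.3] a 17.5 zmed 73.5
top square 0.08 0.12 73 c [463.8 413.4
[... 524 characters left out ...]
 [232.9  84.9] a 40.9 zmed 16.1
scene square 0.02 0.04 218 c [473.9 432.1] s [221.6  76.9] a 44.5 zmed 24.4
scene square 0.04 0.065 122 c [441.5 375.9] s [101.8  26.7] a 57.9 zmed 51.3
scene square 0.065 0.08 60 c [462.5 406.9] s [ 9.9 30. ] a 88.4 zmed 72.8
scene square 0.08 0.12 125 c [462.3 410.2] s [32.3 11.4] a 16.9 zmed 93.9
scene jig 0.004 0.014 1462 c [647.  312.8] s [246.9 149.1] a 28.4 zmed 9.6
scene jig 0.014 0.02 166 c [657.2 342.7] s [170.8 136.3] a 43.9 zmed 16.2
scene jig 0.02 0.04 387 c [660.9 327.1] s [172.5  82.7] a 56.0 zmed 29.8
scene jig 0.04 0.065 816 c [583.3 286. ] s [243.1 110.8] a 7.8 zmed 44.2
scene jig 0.065 0.08 253 c [636.8 293.2] s [ 20.9 109.8] a 7.2 zmed 68.8
```

View pics/zoom0.png

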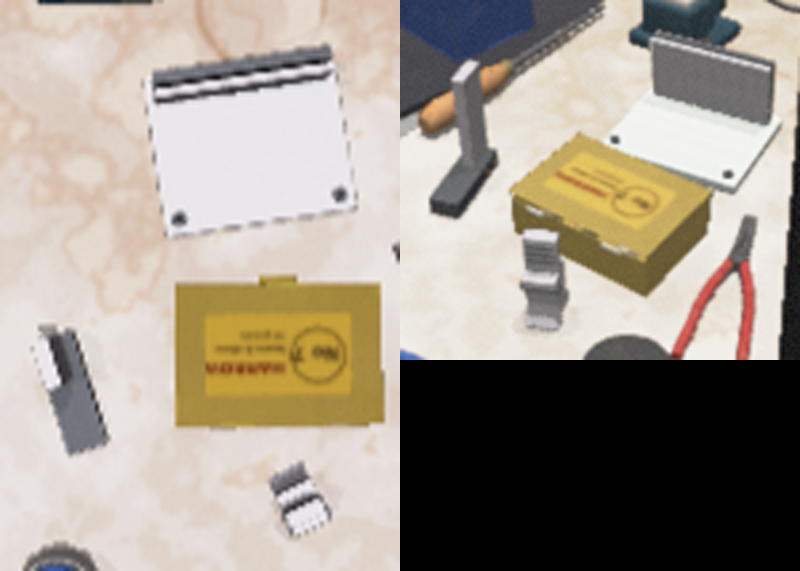

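The zoom shows the blade at the +x end of the square's foot, the cheek ajar in front of the wall, and the clip with its fin up, jaw side still to be determined. Next I work out the clip's jaw side and the plate pose, and list the obstacles.

```bash
python3 - <<'E'
from h import *
def fr(P,c,a):
    a=np.radians(a);d=P[...,:2]*1000-np.array(c); return d[...,0]*np.cos(a)+d[...,1]*np.sin(a), -d[...,0]*np.sin(a)+d[...,1]*np.cos(a)
for n,c in(("top",(372.9,263.3)),("scene",(370.4,259.5))):
    z=np.load(n+"0.npz");P=z["P"]; x,y=fr(P,c,25.2); Z=P[...,2]*1000
    m=(abs(x)<30)&(abs(y)<14)
    for lo in range(2,76,6):
        k=m&(Z>lo)&(Z<=lo+6)
        if k.sum()>1: print(n,lo,k.sum(),"x",np.round(np.percentile(x[k],[1,25,75,99]),1),"y",np.round([y[k].min(),y[k].max()],1))
z=np.load("top0.npz");P=z["P"];Z=P[...,2]*1000
x,y=fr(P,(638,296.3),8)
k=(x<10)&(x>-100)&(abs(y)<66)&(Z>8)&(Z<12.5)
print("plate",np.round(np.percentile(x[k],[0.3,99.7]),1),np.round(np.percentile(y[k],[.3,99.7]),1))
k=(abs(x)<12)&(abs(y)<60)&(Z>67)
for a in range(-55,55,22):
  q=k&(y>a)&(y<=a+22); print(a,np.round([x[q].min(),x[q].max()],1))
print(np.round(np.sort(x[k&(abs(y)<40)])[[0,5,-5,-1]],1))
for nm,(a,b,c,d) in dict(jar=(340,300,378,340),blue=(225,300,255,332),screen=(378,60,450,350),box=(270,230,327,275),mug=(308,100,364,146),dev=(230,110,270,165)).items():
    q=P[b:d,a:c].reshape(-1,3);q=q[q[:,2]>.02]; print(nm,np.round(q.min(0),3),np.round(np.percentile(q,99,axis=0),3))
E
```

```text
top 2 23 x [-28.1  15.2  19.8  25.7] y [-13.6  13.8]
top 8 21 x [12.2 13.5 16.2 17.4] y [-11.2  10.3]
top 14 6 x [11.5 11.9 13.4 13.9] y [-9.   2.8]
top 20 3 x [11.4 11.5 11.5 11.6] y [-10.   11.3]
top 26 2 x [12.  12.  12.1 12.1] y [-4.6  5.9]
top 32 2 x [-13.4 -12.9 -11.9 -11.5] y [-13.2 -12.2]
top 38 34 x [-13.8 -11.2   9.7  12.9] y [-11.9  12.9]
top 44 26 x [-13.2  -6.9  10.9  13.2] y [-11.8  10.9]
top 50 4 x [4.9 4.9 5.2 5.2] y [-9.7  5.7]
top 56 5 x [3.7 4.6 5.3 5.3] y [-6.5 11.9]
top 62 3 x [4.7 4.9 5.1 5.1] y [-3.4  6.7]
top 68 29 x [-5.3 -3.3  3.6  5.1] y [-11.5  11.6]
top 74 25 x [-3.8 -1.9  1.2  4. ] y [-11.5  11.6]
scene 2 63 x [-20.2 -13.3  -9.4  17.5] y [-11.8  12.3]
scene 8 60 x [-10.8  -7.9  -4.6  12. ] y [-11.9  11.9]
scene 14 29 x [-6.1 -4.9 -3.2 12.6] y [-11.6  11. ]
scene 20 28 x [-8.2 -6.8 -0.6 13.7] y [-12.   11.7]
scene 26 19 x [-9.8 -9.  -7.7 10.9] y [-12.1  12.4]
scene 32 26 x [-13.2 -12.   -9.8  11.5] y [-13.5  13.7]
scene 38 71 x [-13.4 -11.9  -5.   12.6] y [-12.8  13.9]
scene 44 54 x [-12.7  -7.4  -3.1   2.8] y [-11.8  11.5]
scene 50 34 x [-5.9 -3.8 -2.2  5.4] y [-11.8  10.6]
scene 56 34 x [-4.7 -3.7 -2.7  0.6] y [-11.5  10.3]
scene 62 37 x [-4.7 -3.4 -2.3  0.9] y [-11.6  11.6]
scene 68 48 x [-5.1 -3.6  1.7  5.6] y [-11.4  11.2]
scene 74 29 x [-4.8 -2.5  2.6  5.4] y [-11.3  10.9]
plate [-89.4   4.7] [-61.1  61.8]
-55 [-7.8  8. ]
-33 [-8.   7.6]
-11 [-7.8  8. ]
11 [-8.1  8.1]
33 [-7.7  8. ]
[-8.1 -7.8  7.7  8.1]
jar [0.276 0.115 0.02 ] [0.333 0.171 0.091]
blue [0.296 0.389 0.02 ] [0.343 0.437 0.064]
screen [0.312 0.037 0.02 ] [0.852 0.08  0.363]
box [0.42  0.212 0.034] [0.509 0.339 0.047]
mug [0.725 0.127 0.02 ] [0.809 0.24  0.097]
dev [0.695 0.348 0.02 ] [0.812 0.429 0.087]
```

{"fn": "drive_tool", "kwargs": {"moves": [{"delta_pos": [34.4, 34.1, 0], "turn": 0, "claw": 0.5}, {"delta_pos": [34.4, 34.1, 0], "turn": 0, "claw": 0.5}, {"delta_pos": [34.4, 34.1, 0], "turn": 0, "claw": 0.5}, {"delta_pos": [34.4, 34.1, 0], "turn": 0, "claw": 0.5}, {"delta_pos": [34.4, 34.1, 0], "turn": 0, "claw": 0.5}, {"delta_pos": [34.4, 34.1, 0], "turn": 0, "claw": 0.5}, {"delta_pos": [34.4, 34.1, 0], "turn": 0, "claw": 0.5}, {"delta_pos": [0, 0, 20], "turn": 0.183, "claw": 0.5}, {"delta_pos": [0, 0, 20], "turn": 0.183, "claw": 0.5}, {"delta_pos": [0, 0, 20], "turn": 0.183, "claw": 0.5}, {"delta_pos": [0, 0, 10], "turn": 0.183, "claw": 0.5}, {"delta_pos": [0, 0, 0], "turn": 0, "claw": 0.5}]}}

```text
time_s: 1.6
tcp_pos: [0.3713, 0.2617, 0.1306]
ee_rot: [[0.428, -0.904, -0.002], [-0.904, -0.428, -0.002], [0.001, 0.002, -1.0]]
wrist_force: [-0.5, 1.6, 0.7]
gripper_width: 0.501
gripper_force: 0.0
```

```bash
cat >> h.py <<'E'
def rel(target,head=None):
    """shift in tool axes (mm) and turn to world target (mm) / heading (deg) of tool x"""
    s=monitor.sense(); R=np.array(s["ee_rot"]); p=np.array(s["tcp_pos"])*1000
    h=np.degrees(np.arctan2(R[1,0],R[0,0])); 
    print("t",s["time_s"],"tcp",np.round(p,1),"head",round(h,1),"F",np.round(s["wrist_force"],1),"w",round(s["gripper_width"],3),"gf",s["gripper_force"])
    print("shift",np.round(R.T@(np.array(target)-p),1),"" if head is None else "turn %.3f"%np.radians((h-head+180)%360-180))
E
python3 - <<'E'
from h import *
rel((372,262,47),-64.8)
c=cap("wrist");save(c,"w1");P=c["P"]*1000
k=(P[...,2]>66)&(P[...,2]<80)&(np.hypot(P[...,0]-372,P[...,1]-262)<30)
print(cv2.minAreaRect(P[k][:,:2].astype(np.float32)),k.sum(),np.round(c["extrinsics"],3).tolist())
E
```

```text
t 1.6 tcp [371.3 261.7 130.6] head -64.7 F [-0.5  1.6  0.7] w 0.501 gf 0.0
shift [-0.  -1.  83.6] turn 0.002
((372.2538146972656, 260.7427978515625), (9.6360445022583, 23.362028121948242), 25.20955467224121) 331 [[-0.904, -0.412, -0.113, 0.402], [-0.427, 0.874, 0.231, 0.198], [0.003, 0.257, -0.966, 0.313], [0.0, 0.0, 0.0, 1.0]]
```

View pics/w1.png

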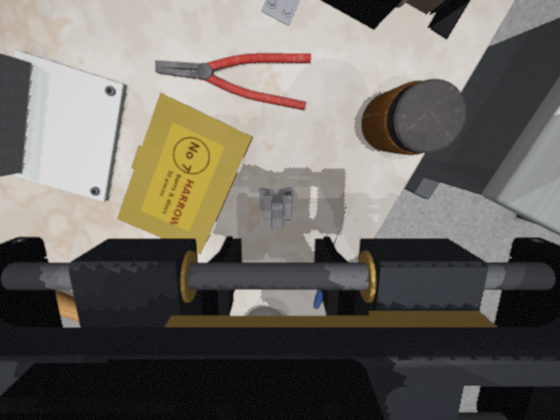

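The wrist view shows the clip at (277,205) between the open fingers and well centred, so I descend and grip.

{"fn": "drive_tool", "kwargs": {"moves": [{"delta_pos": [0.5, -0.8, 30], "turn": 0, "claw": 0.5}, {"delta_pos": [0, 0, 30], "turn": 0, "claw": 0.5}, {"delta_pos": [0, 0, 16], "turn": 0, "claw": 0.5}, {"delta_pos": [0, 0, 7.5], "turn": 0, "claw": 0.5}, {"delta_pos": [0, 0, 0], "turn": 0, "claw": 0.5}, {"delta_pos": [0, 0, 0], "turn": 0, "claw": 0}, {"delta_pos": [0, 0, 0], "turn": 0, "claw": 0}, {"delta_pos": [0, 0, 0], "turn": 0, "claw": 0}, {"delta_pos": [0, 0, 0], "turn": 0, "claw": 0}, {"delta_pos": [0, 0, 0], "turn": 0, "claw": 0}]}}

```text
time_s: 2.9
tcp_pos: [0.3728, 0.2624, 0.0481]
ee_rot: [[0.426, -0.905, 0.0], [-0.905, -0.426, -0.0], [0.0, -0.0, -1.0]]
wrist_force: [-0.8, 0.2, 1.0]
gripper_width: 0.104
gripper_force: 30.0
```

{"fn": "drive_tool", "kwargs": {"moves": [{"delta_pos": [0, 0, -30], "turn": 0, "claw": 0}, {"delta_pos": [0, 0, -40], "turn": 0, "claw": 0}, {"delta_pos": [0, 0, -40], "turn": 0, "claw": 0}, {"delta_pos": [19.5, -40.7, 0], "turn": 0, "claw": 0}, {"delta_pos": [19.5, -40.7, 0], "turn": 0, "claw": 0}, {"delta_pos": [19.5, -40.7, 0], "turn": 0, "claw": 0}, {"delta_pos": [19.5, -40.7, 0], "turn": 0, "claw": 0}, {"delta_pos": [19.5, -40.7, 0], "turn": 0, "claw": 0}, {"delta_pos": [19.5, -40.7, 0], "turn": 0, "claw": 0}, {"delta_pos": [0, 0, 0], "turn": 0.15, "claw": 0}, {"delta_pos": [0, 0, 0], "turn": 0.15, "claw": 0}, {"delta_pos": [0, 0, 0], "turn": 0, "claw": 0}]}}

```text
time_s: 4.4
tcp_pos: [0.6433, 0.2603, 0.157]
ee_rot: [[0.141, -0.99, -0.002], [-0.99, -0.141, -0.001], [0.0, 0.002, -1.0]]
wrist_force: [-0.2, -0.1, -0.9]
gripper_width: 0.108
gripper_force: 30.0
```

```bash
python3 - <<'E'
from h import *
rel((644.4,261,135),-82)
cs=[("wrist",cap("wrist")),("top",cap("top")),("scene",cap("scene"))]
for n,c in cs:
    P=c["P"]*1000
    a=np.radians(8);d=P[...,:2]-np.array((638,296.3));x=d@[np.cos(a),np.sin(a)];y=d@[-np.sin(a),np.cos(a)];Z=P[...,2]
    k=(abs(x)<16)&(abs(y)<62)&(Z>66.5)&(Z<75)
    if k.sum()>5: print(n,"wall",cv2.minAreaRect(P[k][:,:2].astype(np.float32)),k.sum(),np.round([x[k].min(),x[k].max(),y[k].min(),y[k].max()],1))
    k=(abs(x)<30)&(abs(y+35)<22)&(Z>88)&(Z<128)
    if k.sum()>5: print(n,"clip low",np.round([x[k].min(),x[k].max(),y[k].min(),y[k].max(),Z[k].min()],1),k.sum())
save(cs[0][1],"w2")
E
```

```text
t 4.4 tcp [643.3 260.3 157. ] head -81.9 F [-0.2 -0.1 -0.9] w 0.108 gf 29.99552607536316
shift [-0.6 -1.2 22. ] turn 0.002
wrist wall ((637.8253173828125, 293.86993408203125), (15.455941200256348, 109.37425994873047), 7.86074686050415) 387 [ -8.3   7.1 -57.1  52.3]
wrist clip low [-16.8  18.7 -49.7 -25.1 110.1] 306
scene wall ((636.8024291992188, 293.5966796875), (19.311717987060547, 109.88774871826172), 8.38782787322998) 225 [-11.5   8.1 -57.4  52.4]
scene clip low [-18.7  16.5 -50.2 -25.7 109.8] 120
```

View pics/w2.png

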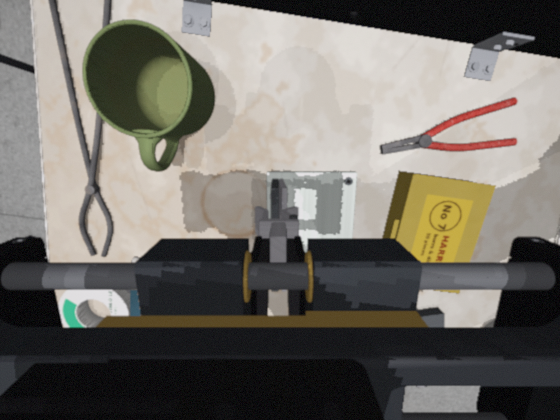

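The wrist view shows the clip held upright over the right-hand part of the wall at (277,215). It needs about 0.8 mm towards +x, then it can go down.

{"fn": "drive_tool", "kwargs": {"moves": [{"delta_pos": [0, -0.8, 18], "turn": 0, "claw": 0}, {"delta_pos": [0, 0, 16], "turn": 0, "claw": 0}, {"delta_pos": [0, 0, 5], "turn": 0, "claw": 0}, {"delta_pos": [0, 0, 5], "turn": 0, "claw": 0}, {"delta_pos": [0, 0, 5], "turn": 0, "claw": 0}, {"delta_pos": [0, 0, 5], "turn": 0, "claw": 0}]}}

```text
time_s: 5.3
tcp_pos: [0.6449, 0.2607, 0.1056]
ee_rot: [[0.14, -0.99, 0.002], [-0.99, -0.14, -0.0], [0.0, -0.002, -1.0]]
wrist_force: [-1.3, -0.1, 13.6]
gripper_width: 0.111
gripper_force: 30.7
```

{"fn": "drive_tool", "kwargs": {"moves": [{"delta_pos": [0, 0, 5], "turn": 0, "claw": 0}, {"delta_pos": [0, 0, 5], "turn": 0, "claw": 0}, {"delta_pos": [0, 0, 5], "turn": 0, "claw": 0}, {"delta_pos": [0, 0, 4], "turn": 0, "claw": 0}]}}

```text
time_s: 5.8
tcp_pos: [0.6444, 0.2606, 0.0844]
ee_rot: [[0.14, -0.99, -0.0], [-0.99, -0.14, -0.0], [0.0, 0.0, -1.0]]
wrist_force: [-0.1, -0.4, 0.4]
gripper_width: 0.107
gripper_force: 30.0
```

{"fn": "drive_tool", "kwargs": {"moves": [{"delta_pos": [0, 0, 2], "turn": 0, "claw": 0}, {"delta_pos": [0, 0, 1], "turn": 0, "claw": 0}, {"delta_pos": [0, 0, 0.5], "turn": 0, "claw": 0}]}}

```text
time_s: 6.18
tcp_pos: [0.6445, 0.2606, 0.0822]
ee_rot: [[0.14, -0.99, 0.0], [-0.99, -0.14, 0.0], [0.0, -0.0, -1.0]]
wrist_force: [-2.7, 0.4, 4.8]
gripper_width: 0.108
gripper_force: 30.1
```

{"fn": "drive_tool", "kwargs": {"moves": [{"delta_pos": [0, 0, 0.8], "turn": 0, "claw": 0}, {"delta_pos": [0, 0, 0.8], "turn": 0, "claw": 0}, {"delta_pos": [0, 0, 0.5], "turn": 0, "claw": 0}]}}

```text
time_s: 6.55
tcp_pos: [0.6449, 0.2607, 0.0821]
ee_rot: [[0.14, -0.99, 0.002], [-0.99, -0.14, 0.0], [0.0, -0.002, -1.0]]
wrist_force: [-4.9, -1.1, 10.5]
gripper_width: 0.109
gripper_force: 30.3
```

```bash
python3 - <<'E'
from h import *
rel((644.4,261,82),-82)
c=cap("scene");P=c["P"]*1000
a=np.radians(8);d=P[...,:2]-np.array((637.5,293.5));x=d@[np.cos(a),np.sin(a)];y=d@[-np.sin(a),np.cos(a)];Z=P[...,2]
for lo in range(14,112,4):
    k=(abs(x)<25)&(abs(y+35)<12)&(Z>lo)&(Z<=lo+4)
    if k.sum()>1: print(lo,k.sum(),np.round(np.percentile(x[k],[1,50,99]),1))
im=c["color"][150:270,240:400,::-1];cv2.imwrite("pics/s3.png",cv2.resize(im,(800,600),interpolation=cv2.INTER_CUBIC))
E
```

```text
t 6.55 tcp [644.9 260.7  82.1] head -81.9 F [-4.9 -1.1 10.5] w 0.109 gf 30.272529423236847
shift [-0.4  0.4  0.1] turn 0.001
14 16 [-6.6 -5.3 -3.7]
18 16 [-6.3 -4.6 -2.6]
22 6 [-6.3 -5.3 -4. ]
26 3 [-5.8 -4.4 -3.8]
30 2 [-4.6 -4.1 -3.7]
34 5 [-21.9 -20.1  -6.1]
38 25 [-24.4 -20.5 -17. ]
42 35 [-20.  -14.1  -4.8]
46 22 [-18.2 -10.5  -7.5]
50 14 [-10.8  -9.4  -5.9]
54 13 [-11.7 -10.3  -5.1]
58 17 [-11.9  -9.9  -6.7]
62 14 [-12.2 -10.8  -9. ]
66 16 [-13.  -11.1   9.4]
70 15 [-14.2 -12.2  -2.1]
74 31 [-14.8 -11.    9.2]
78 27 [-14.   -4.6   8.5]
82 17 [-6.8 -3.3 -2. ]
86 16 [-5.5 -3.1  1.5]
90 15 [-4.9 -2.4 -0.8]
94 16 [-5.8 -2.6  0.7]
98 5 [-4.4 -1.4  6.4]
102 17 [-11.6  -9.6  14.2]
106 28 [-12.4 -10.   13.8]
110 21 [-13.8 -10.2  13. ]
```

View pics/s3.png

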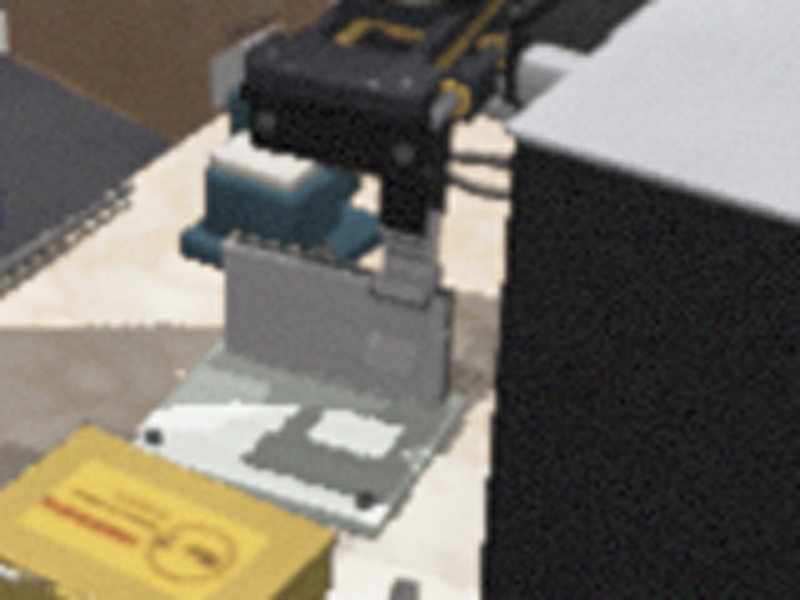

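The crop shows the clip on the wall's right end at (405,270), with the bridge down on the top edge. I push harder to confirm it is home.

{"fn": "drive_tool", "kwargs": {"moves": [{"delta_pos": [0, 0.5, 1.5], "turn": 0, "claw": 0}, {"delta_pos": [0, 0, 1.5], "turn": 0, "claw": 0}, {"delta_pos": [0, 0, 1], "turn": 0, "claw": 0}, {"delta_pos": [0, 0, 0], "turn": 0, "claw": 0}]}}

```text
time_s: 7.1
tcp_pos: [0.6454, 0.2609, 0.082]
ee_rot: [[0.141, -0.99, 0.006], [-0.99, -0.141, 0.001], [0.0, -0.006, -1.0]]
wrist_force: [-7.0, -2.0, 20.8]
gripper_width: 0.108
gripper_force: 30.6
```

{"fn": "drive_tool", "kwargs": {"moves": [{"delta_pos": [0, 0, -3], "turn": 0, "claw": 0}, {"delta_pos": [0, 0, -2.5], "turn": 0, "claw": 0}, {"delta_pos": [0, 0, 0], "turn": 0, "claw": 0.4}, {"delta_pos": [0, 0, 0], "turn": 0, "claw": 0.4}, {"delta_pos": [0, 0, 0], "turn": 0, "claw": 0.4}, {"delta_pos": [0, 0, -20], "turn": 0, "claw": 0.4}, {"delta_pos": [0, 0, -40], "turn": 0, "claw": 0.4}, {"delta_pos": [0, 0, -40], "turn": 0, "claw": 0.4}, {"delta_pos": [0, 0, 0], "turn": 0, "claw": 0.4}]}}

```text
time_s: 8.22
tcp_pos: [0.646, 0.2616, 0.1853]
ee_rot: [[0.14, -0.99, 0.008], [-0.99, -0.14, 0.004], [-0.003, -0.008, -1.0]]
wrist_force: [0.4, -0.2, -0.6]
gripper_width: 0.398
gripper_force: 0.0
```

```bash
python3 - <<'E'
from h import *
rel((463.5,411.8,180),17.5)
for n in("wrist","scene","top"):
    c=cap(n);P=c["P"]*1000
    a=np.radians(8);d=P[...,:2]-np.array((637.5,293.8));x=d@[np.cos(a),np.sin(a)];y=d@[-np.sin(a),np.cos(a)];Z=P[...,2]
    k=(abs(x)<18)&(abs(y+35)<14)&(Z>74)&(Z<115)
    if k.sum()>5: print(n,"clip top",np.percentile(Z[k],[50,98]).round(1),"bridge",np.round([y[k].min(),y[k].max()],1))
    k=k&(Z>103)
    if k.sum()>5: print("fin",cv2.minAreaRect(P[k][:,:2].astype(np.float32)))
    k=(abs(x)<16)&(y>-15)&(y<53)&(Z>66.5)&(Z<74)
    if k.sum()>5: print(n,"wall",cv2.minAreaRect(P[k][:,:2].astype(np.float32)),np.round([x[k].min(),x[k].max()],1))
    k=(np.hypot(P[...,0]-463,P[...,1]-412)<40)&(Z>88)&(Z<110)
    if k.sum()>5: print(n,"sq",cv2.minAreaRect(P[k][:,:2].astype(np.float32)),k.sum())
E
```

```text
t 8.225 tcp [646.  261.6 185.3] head -81.9 F [ 0.4 -0.2 -0.6] w 0.398 gf 0.0
shift [-174.2  159.7    4.5] turn -1.736
wrist clip top [ 79.4 108.8] bridge [-46.8 -21.3]
fin ((644.4468383789062, 259.3112487792969), (9.439430236816406, 23.342304229736328), 8.380623817443848)
wrist wall ((637.3671264648438, 305.23089599609375), (12.362848281860352, 51.07522964477539), 8.438075065612793) [-4.9  7.5]
scene clip top [ 90.8 108.6] bridge [-48.9 -23.7]
fin ((643.5701293945312, 258.36077880859375), (11.341928482055664, 24.421588897705078), 6.818215847015381)
scene wall ((634.4332885742188, 312.32513427734375), (17.769861221313477, 66.71196746826172), 6.012601375579834) [-9.4  8.6]
scene sq ((462.34149169921875, 410.2321472167969), (32.78572082519531, 11.156301498413086), 16.869352340698242) 87
```

{"fn": "drive_tool", "kwargs": {"moves": [{"delta_pos": [-34.8, 32, 0], "turn": 0, "claw": 0.4}, {"delta_pos": [-34.8, 32, 0], "turn": 0, "claw": 0.4}, {"delta_pos": [-34.8, 32, 0], "turn": 0, "claw": 0.4}, {"delta_pos": [-34.8, 32, 0], "turn": 0, "claw": 0.4}, {"delta_pos": [-34.8, 32, 0], "turn": 0, "claw": 0.4}, {"delta_pos": [0, 0, 0], "turn": -0.174, "claw": 0.4}, {"delta_pos": [0, 0, 0], "turn": -0.174, "claw": 0.4}, {"delta_pos": [0, 0, 0], "turn": -0.174, "claw": 0.4}, {"delta_pos": [0, 0, 0], "turn": -0.174, "claw": 0.4}, {"delta_pos": [0, 0, 0], "turn": -0.174, "claw": 0.4}, {"delta_pos": [0, 0, 0], "turn": -0.174, "claw": 0.4}, {"delta_pos": [0, 0, 0], "turn": -0.174, "claw": 0.4}]}}

```text
time_s: 9.88
tcp_pos: [0.4605, 0.4098, 0.179]
ee_rot: [[0.979, -0.206, -0.002], [-0.206, -0.979, -0.003], [-0.002, 0.003, -1.0]]
wrist_force: [-0.6, -0.2, 0.3]
gripper_width: 0.4
gripper_force: 0.0
```

{"fn": "drive_tool", "kwargs": {"moves": [{"delta_pos": [0, 0, 0], "turn": -0.174, "claw": 0.45}, {"delta_pos": [0, 0, 10], "turn": -0.174, "claw": 0.45}, {"delta_pos": [0, 0, 10], "turn": -0.17, "claw": 0.45}, {"delta_pos": [0, 0, 0], "turn": 0, "claw": 0.45}]}}

```text
time_s: 10.38
tcp_pos: [0.4602, 0.4094, 0.1585]
ee_rot: [[0.954, 0.298, -0.003], [0.298, -0.954, -0.004], [-0.004, 0.003, -1.0]]
wrist_force: [1.2, 0.1, 0.6]
gripper_width: 0.451
gripper_force: 0.0
```

```bash
python3 - <<'E'
from h import *
c=cap("wrist");P=c["P"]*1000;Z=P[...,2]
k=(np.hypot(P[...,0]-463,P[...,1]-412)<40)&(Z>90)&(Z<106)
r=cv2.minAreaRect(P[k][:,:2].astype(np.float32));print(r,k.sum())
rel((463.3,411.5,43),17.4)
rel((*r[0],43),17.4)
save(c,"w4")
E
```

```text
((463.5618591308594, 411.9995422363281), (29.573270797729492, 9.597900390625), 17.212055206298828) 396
t 10.425 tcp [460.7 409.9 159.4] head 17.3 F [-0.1 -0.3  0.4] w 0.449 gf 0.0
shift [  3.2  -1.  116.4] turn -0.001
t 10.425 tcp [460.7 409.9 159.4] head 17.3 F [-0.1 -0.3  0.4] w 0.449 gf 0.0
shift [  3.6  -1.4 116.4] turn -0.001
```

View pics/w4.png

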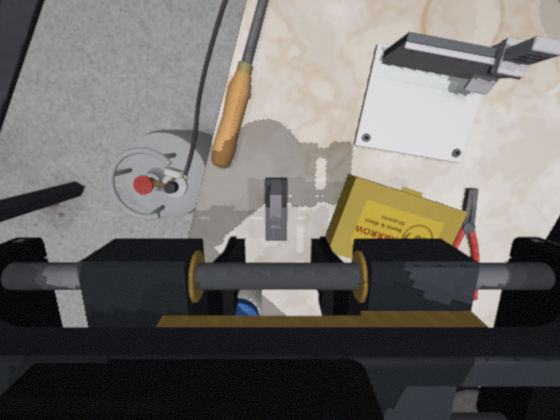

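The wrist view shows the square's blade at (277,203), centred between the fingers and aligned, and the clip is seated on the jig. I descend with a correction of (3.5,-1.2).

{"fn": "drive_tool", "kwargs": {"moves": [{"delta_pos": [3.5, -1.2, 10], "turn": 0, "claw": 0.45}, {"delta_pos": [0, 0, 35], "turn": 0, "claw": 0.45}, {"delta_pos": [0, 0, 35], "turn": 0, "claw": 0.45}, {"delta_pos": [0, 0, 25], "turn": 0, "claw": 0.45}, {"delta_pos": [0, 0, 11], "turn": 0, "claw": 0.45}, {"delta_pos": [0, 0, 0], "turn": 0, "claw": 0.45}, {"delta_pos": [0, 0, 0], "turn": 0, "claw": 0}, {"delta_pos": [0, 0, 0], "turn": 0, "claw": 0}, {"delta_pos": [0, 0, 0], "turn": 0, "claw": 0}, {"delta_pos": [0, 0, 0], "turn": 0, "claw": 0}, {"delta_pos": [0, 0, 0], "turn": 0, "claw": 0}]}}

```text
time_s: 11.8
tcp_pos: [0.4643, 0.4129, 0.0454]
ee_rot: [[0.954, 0.301, 0.0], [0.301, -0.954, 0.0], [0.001, -0.0, -1.0]]
wrist_force: [-0.4, 0.2, 2.1]
gripper_width: 0.117
gripper_force: 30.0
```

{"fn": "drive_tool", "kwargs": {"moves": [{"delta_pos": [0, 0, -20], "turn": 0, "claw": 0}, {"delta_pos": [0, 0, -40], "turn": 0, "claw": 0}, {"delta_pos": [19.1, 31, 0], "turn": 0, "claw": 0}, {"delta_pos": [19.1, 31, 0], "turn": 0, "claw": 0}, {"delta_pos": [19.1, 31, 0], "turn": 0, "claw": 0}, {"delta_pos": [19.1, 31, 0], "turn": 0, "claw": 0}, {"delta_pos": [19.1, 31, 0], "turn": 0, "claw": 0}, {"delta_pos": [0, 0, 0], "turn": 0.082, "claw": 0}, {"delta_pos": [0, 0, 0], "turn": 0.082, "claw": 0}, {"delta_pos": [0, 0, 0], "turn": 0, "claw": 0}, {"delta_pos": [0, 0, 0], "turn": 0, "claw": 0}]}}

```text
time_s: 13.18
tcp_pos: [0.6014, 0.2936, 0.1044]
ee_rot: [[0.99, 0.142, -0.001], [0.142, -0.99, -0.0], [-0.001, 0.0, -1.0]]
wrist_force: [-0.3, -1.5, -2.5]
gripper_width: 0.117
gripper_force: 30.0
```

```bash
python3 - <<'E'
from h import *
a=np.radians(8.1);R=np.array([[np.cos(a),-np.sin(a)],[np.sin(a),np.cos(a)]])
rel((*(np.array((637.5,293.8))+R@[-35,5]),70),8.1)
for n in ("wrist","scene"):
    c=cap(n);P=c["P"]*1000;d=(P[...,:2]-np.array((637.5,293.8)))@R;x=d[...,0];y=d[...,1];Z=P[...,2]
    k=(abs(x)<14)&(y>-60)&(y<60)&(Z>66.5)&(Z<72.5)
    if k.sum()>5: print(n,"wall",cv2.minAreaRect(P[k][:,:2].astype(np.float32)),np.round([x[k].min(),x[k].max(),y[k].min(),y[k].max()],1),k.sum())
    k=(abs(x+35)<25)&(abs(y-5)<9)&(Z>149)&(Z<170)
    if k.sum()>5: print(n,"blade top",cv2.minAreaRect(P[k][:,:2].astype(np.float32)),k.sum(),Z[k].max())
    k=(x>-120)&(x<-14)&(abs(y-5)<25)&(Z>66)&(Z<82)
    if k.sum()>5: print(n,"foot top",cv2.minAreaRect(P[k][:,:2].astype(np.float32)),k.sum(),np.percentile(Z[k],[5,50,95]).round(1))
    save(c,n+"5")
E
```

```text
t 13.175 tcp [601.4 293.6 104.4] head 8.2 F [-0.3 -1.5 -2.5] w 0.117 gf 29.995815879665315
shift [ 0.8 -0.2 34.4] turn 0.001
wrist wall ((639.9326782226562, 294.99072265625), (25.670635223388672, 109.72358703613281), 1.9712198972702026) [-12.7  13.  -54.3  56. ] 1865
wrist blade top ((600.6485595703125, 295.05133056640625), (31.02632713317871, 17.64623260498047), 0.028112124651670456) 835 169.22571925550457
wrist foot top ((603.8523559570312, 293.69854736328125), (23.256196975708008, 25.788108825683594), 8.292835235595703) 642 [69.2 74.5 75.9]
scene wall ((633.9236450195312, 292.58233642578125), (24.336517333984375, 109.43071746826172), 10.79410171508789) [-14.   10.6 -55.2  54.4] 118
scene blade top ((596.7717895507812, 291.9371643066406), (17.59741973876953, 27.391002655029297), 82.99333953857422) 89 169.98722886700702
scene foot top ((576.9090576171875, 288.24993896484375), (78.44683074951172, 26.751182556152344), 7.853362560272217) 291 [67.4 74.4 77.7]
```

View pics/wrist5.png

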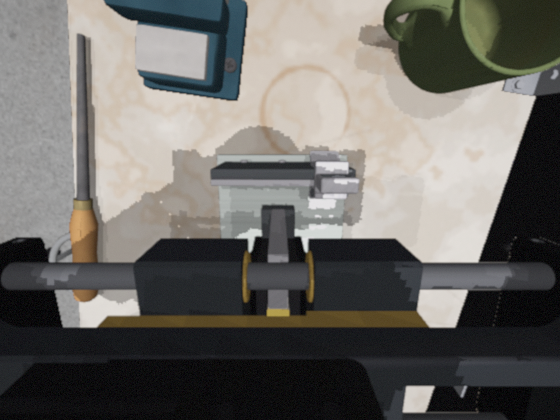

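The wrist view shows the square at (277,250) facing the cheek, with the clip at (335,180) to its right and clear. I lower it and approach.

{"fn": "drive_tool", "kwargs": {"moves": [{"delta_pos": [0, 0, 20], "turn": 0, "claw": 0}, {"delta_pos": [0, 0, 18], "turn": 0, "claw": 0}, {"delta_pos": [0, 0, 8], "turn": 0, "claw": 0}, {"delta_pos": [0, 0, 0], "turn": 0, "claw": 0}, {"delta_pos": [5, 0, 0.5], "turn": 0, "claw": 0}, {"delta_pos": [5, 0, 0.5], "turn": 0, "claw": 0}, {"delta_pos": [2.5, 0, 0], "turn": 0, "claw": 0}, {"delta_pos": [0, 0, 0], "turn": 0, "claw": 0}]}}

```text
time_s: 14.28
tcp_pos: [0.6145, 0.2954, 0.058]
ee_rot: [[0.99, 0.14, 0.0], [0.14, -0.99, 0.0], [0.0, -0.0, -1.0]]
wrist_force: [-0.4, 0.2, -3.0]
gripper_width: 0.116
gripper_force: 30.0
```

{"fn": "drive_tool", "kwargs": {"moves": [{"delta_pos": [0, 0, 1.5], "turn": 0, "claw": 0}, {"delta_pos": [0, 0, 1], "turn": 0, "claw": 0}, {"delta_pos": [0, 0, 1], "turn": 0, "claw": 0}, {"delta_pos": [0, 0, 0], "turn": 0, "claw": 0}]}}

```text
time_s: 14.78
tcp_pos: [0.6142, 0.2953, 0.0555]
ee_rot: [[0.99, 0.141, 0.0], [0.141, -0.99, -0.0], [0.0, 0.0, -1.0]]
wrist_force: [-2.0, -1.3, 3.7]
gripper_width: 0.114
gripper_force: 30.0
```

{"fn": "drive_tool", "kwargs": {"moves": [{"delta_pos": [1.5, 0, 0], "turn": 0, "claw": 0}, {"delta_pos": [1.5, 0, 0], "turn": 0, "claw": 0}, {"delta_pos": [1, 0, 0], "turn": 0, "claw": 0}, {"delta_pos": [1, 0, 0], "turn": 0, "claw": 0}, {"delta_pos": [0, 0, 0], "turn": 0, "claw": 0}]}}

```text
time_s: 15.4
tcp_pos: [0.6186, 0.296, 0.0555]
ee_rot: [[0.99, 0.141, -0.001], [0.141, -0.99, -0.0], [-0.001, 0.0, -1.0]]
wrist_force: [-4.5, -0.9, 7.1]
gripper_width: 0.112
gripper_force: 30.0
```

{"fn": "drive_tool", "kwargs": {"moves": [{"delta_pos": [1, 0, 0], "turn": 0, "claw": 0}, {"delta_pos": [1, 0, 0.5], "turn": 0, "claw": 0}, {"delta_pos": [1, 0, 0], "turn": 0, "claw": 0}, {"delta_pos": [0, 0, 0], "turn": 0, "claw": 0}]}}

```text
time_s: 15.9
tcp_pos: [0.6193, 0.2961, 0.0555]
ee_rot: [[0.99, 0.141, -0.005], [0.141, -0.99, -0.002], [-0.005, 0.001, -1.0]]
wrist_force: [-11.4, -0.6, 12.4]
gripper_width: 0.117
gripper_force: 30.0
```

{"fn": "drive_tool", "kwargs": {"moves": [{"delta_pos": [-0.5, 0, 1.5], "turn": 0, "claw": 0}, {"delta_pos": [0, 0, 1], "turn": 0, "claw": 0}, {"delta_pos": [0, 0, 0], "turn": 0, "claw": 0}, {"delta_pos": [0, 0, 0], "turn": 0, "claw": 0}]}}

```text
time_s: 16.4
tcp_pos: [0.6197, 0.2961, 0.0554]
ee_rot: [[0.99, 0.142, -0.002], [0.142, -0.99, -0.001], [-0.003, 0.001, -1.0]]
wrist_force: [-13.5, -1.6, 19.1]
gripper_width: 0.115
gripper_force: 30.0
```

```bash
python3 - <<'E'
from h import *
s=monitor.sense();print(s["wrist_force"],s["moment"])
a=np.radians(8.1);R=np.array([[np.cos(a),-np.sin(a)],[np.sin(a),np.cos(a)]])
ps=[]
for n in("scene","top","wrist"):
    c=cap(n);P=c["P"]*1000;d=(P[...,:2]-np.array((637.5,293.8)))@R;x=d[...,0];y=d[...,1];Z=P[...,2]
    k=(x>-78)&(x<-30)&(y>-30)&(y<40)&(Z>22.5)&(Z<30)
    if k.sum()>15:
        A=np.c_[x[k],y[k],np.ones(k.sum())];f=np.linalg.lstsq(A,Z[k],rcond=None)[0]
        print(n,"foot top slope",f.round(4),k.sum(),"y",np.percentile(y[k],[2,98]).round(1),"x",x[k].min().round(1))
    k=(x>-85)&(x<-10)&((y>22)&(y<45))&(Z>5)&(Z<15)
    if k.sum()>15: print("  plate",np.median(Z[k]), np.linalg.lstsq(np.c_[x[k],np.ones(k.sum())],Z[k],rcond=None)[0])
    k=(abs(x)<14)&(y>18)&(y<52)&(Z>67.5)&(Z<72.5)
    if k.sum()>5: print("  wall x",np.percentile(x[k],[1,99]).round(1))
    if n=="scene": im=c["color"][150:270,240:400,::-1];cv2.imwrite("pics/s6.png",cv2.resize(im,(800,600),interpolation=cv2.INTER_CUBIC))
E
```

```text
[-13.46108456  -1.63413435  19.08762298] [-0.51434438  3.92222693 -0.00641009]
scene foot top slope [-8.00000e-03  2.25000e-02  2.57723e+01] 159 y [-9.8 16. ] x -77.9
  plate 9.73326676388675 [8.32952201e-03 1.00894349e+01]
  wall x [-6.8  6.9]
top foot top slope [-1.99000e-02  1.42000e-02  2.53265e+01] 174 y [-6. 19.] x -77.8
  plate 9.942059011434633 [-6.66975962e-03  9.56869537e+00]
  plate 9.678331667739126 [ 0.02151572 10.29687642]
  wall x [-3.5  8.2]
```

View pics/s6.png

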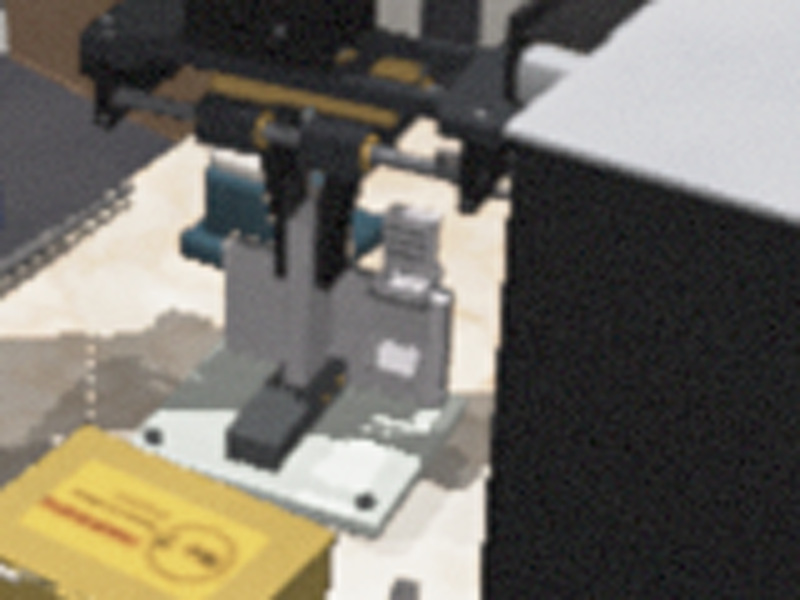

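The crop shows the square in the corner at (290,390) with its blade against the cheek, left of the clip. The depth slopes hint that the foot's tail might be slightly up, so I measure that more carefully.

```bash
cat > m.py <<'E'
from h import *
a=np.radians(8.1);R=np.array([[np.cos(a),-np.sin(a)],[np.sin(a),np.cos(a)]])
def fit(x,y,Z,k):
    for _ in range(4):
        f=np.linalg.lstsq(np.c_[x[k],y[k],np.ones(k.sum())],Z[k],rcond=None)[0]
        k=k&(abs(f[0]*x+f[1]*y+f[2]-Z)<1.0)
    return f.round(4),k.sum()
s=monitor.sense();print(s["time_s"],np.round(s["wrist_force"],1))
for n,o in(("top",(-1.,2.5)),("scene",(-1.,0))):
    P=np.nanmean([cap(n)["P"] for _ in range(8)],0)*1000
    d=(P[...,:2]-np.array((637.5,293.8)))@R-np.array(o);x=d[...,0];y=d[...,1];Z=P[...,2]
    print(n,"foot",fit(x,y,Z,(x>-76)&(x<-42)&(abs(y-4)<10)&(abs(Z-26)<4)),"plateL",fit(x,y,Z,(x>-70)&(x<-20)&(y>22)&(y<45)&(abs(Z-10)<4)),"plateR",fit(x,y,Z,(x>-70)&(x<-20)&(y<-22)&(y>-45)&(abs(Z-10)<4)))
E
python3 m.py
```

```text
16.55 [-11.9  -1.1  19.1]
top foot (array([-1.66000e-02,  4.00000e-04,  2.59547e+01]), np.int64(101)) plateL (array([2.3000e-03, 6.3000e-03, 9.9444e+00]), np.int64(69)) plateR (array([ 7.00000e-03, -1.70000e-03,  1.04025e+01]), np.int64(104))
scene foot (array([-1.66000e-02, -7.90000e-03,  2.55193e+01]), np.int64(80)) plateL (array([-3.2000e-03,  1.8200e-02,  8.8093e+00]), np.int64(107)) plateR (array([-5.5000e-03, -3.2000e-03,  9.2423e+00]), np.int64(137))
```

The foot is pitched forward about 0.017 rad, so its tail is up about 1 mm. Dragging back under down-load should level it.

{"fn": "drive_tool", "kwargs": {"moves": [{"delta_pos": [-2, 0, 0.5], "turn": 0, "claw": 0}, {"delta_pos": [-2, 0, 0.5], "turn": 0, "claw": 0}, {"delta_pos": [-2, 0, 0], "turn": 0, "claw": 0}, {"delta_pos": [-1, 0, 0], "turn": 0, "claw": 0}, {"delta_pos": [-1, 0, 0], "turn": 0, "claw": 0}, {"delta_pos": [0, 0, 0], "turn": 0, "claw": 0}]}}

```text
time_s: 18.1
tcp_pos: [0.6186, 0.2963, 0.0553]
ee_rot: [[0.99, 0.143, 0.011], [0.143, -0.99, 0.003], [0.011, -0.002, -1.0]]
wrist_force: [2.3, -1.9, 10.5]
gripper_width: 0.111
gripper_force: 30.0
```

```bash
sed -i 's/x>-76)&(x<-42/x>-80)\&(x<-48/' m.py; python3 m.py
```

```text
18.1 [ 2.3 -1.9 10.5]
top foot (array([3.40000e-03, 1.17000e-02, 2.62833e+01]), np.int64(99)) plateL (array([ 3.51000e-02, -2.00000e-04,  1.24098e+01]), np.int64(27)) plateR (array([-1.00000e-03,  1.47000e-02,  1.03512e+01]), np.int64(93))
scene foot (array([ 4.9000e-03, -9.0000e-04,  2.5987e+01]), np.int64(79)) plateL (array([-1.3000e-03,  1.8000e-03,  9.4785e+00]), np.int64(106)) plateR (array([-4.700e-03,  1.500e-03,  9.402e+00]), np.int64(141))
```

The square is level now, but the tool is tilted, so it had turned slightly in the grip. I unload, re-grip it while it stands flat, then press again with little drag.

{"fn": "drive_tool", "kwargs": {"moves": [{"delta_pos": [2, 0, -2], "turn": 0, "claw": 0}, {"delta_pos": [2, 0, -1.5], "turn": 0, "claw": 0}, {"delta_pos": [0, 0, 0], "turn": 0, "claw": 0.2}, {"delta_pos": [0, 0, 0], "turn": 0, "claw": 0.2}, {"delta_pos": [0, 0, 0], "turn": 0, "claw": 0.2}, {"delta_pos": [0, 0, 0], "turn": 0, "claw": 0.2}]}}

```text
time_s: 19.65
tcp_pos: [0.6174, 0.2958, 0.0535]
ee_rot: [[0.99, 0.141, -0.001], [0.141, -0.99, -0.0], [-0.001, 0.0, -1.0]]
wrist_force: [-0.2, 0.7, -0.1]
gripper_width: 0.197
gripper_force: 0.0
```

```bash
python3 m.py; python3 -c "
from h import *
rel((618.5,296,55.4),8.1)"
```

```text
19.65 [-0.2  0.7 -0.1]
top foot (array([8.5000e-03, 8.7000e-03, 2.6491e+01]), np.int64(94)) plateL (array([-4.1800e-02,  9.0000e-04,  7.4724e+00]), np.int64(46)) plateR (array([-8.3000e-03, -9.6000e-03,  9.2524e+00]), np.int64(92))
scene foot (array([ 3.20000e-03, -4.00000e-04,  2.58354e+01]), np.int64(76)) plateL (array([ 1.600e-03, -4.000e-03,  9.835e+00]), np.int64(109)) plateR (array([-5.9000e-03, -2.2000e-03,  9.2555e+00]), np.int64(140))
t 20.45 tcp [617.6 295.8  54. ] head 8.1 F [ 0.1 -0.3  0.3] w 0.2 gf 0.0
shift [ 0.9 -0.  -1.4] turn -0.000
```

{"fn": "drive_tool", "kwargs": {"moves": [{"delta_pos": [0, 0, 3], "turn": 0, "claw": 0.2}, {"delta_pos": [0, 0, 3], "turn": 0, "claw": 0.2}, {"delta_pos": [0, 0, 0], "turn": 0, "claw": 0.2}, {"delta_pos": [0, 0, 0], "turn": 0, "claw": 0}, {"delta_pos": [0, 0, 0], "turn": 0, "claw": 0}, {"delta_pos": [0, 0, 0], "turn": 0, "claw": 0}, {"delta_pos": [0, 0, 0], "turn": 0, "claw": 0}, {"delta_pos": [1, 0, 0], "turn": 0, "claw": 0}, {"delta_pos": [1, 0, 0], "turn": 0, "claw": 0}, {"delta_pos": [0, 0, 0], "turn": 0, "claw": 0}]}}

```text
time_s: 21.7
tcp_pos: [0.6181, 0.2959, 0.048]
ee_rot: [[0.99, 0.141, -0.003], [0.141, -0.99, -0.001], [-0.003, 0.001, -1.0]]
wrist_force: [-5.6, 0.4, 3.5]
gripper_width: 0.115
gripper_force: 30.0
```

{"fn": "drive_tool", "kwargs": {"moves": [{"delta_pos": [0, 0, 1.5], "turn": 0, "claw": 0}, {"delta_pos": [0.5, 0, 1.5], "turn": 0, "claw": 0}, {"delta_pos": [0, 0, 0.5], "turn": 0, "claw": 0}, {"delta_pos": [0, 0, 0], "turn": 0, "claw": 0}]}}

```text
time_s: 22.2
tcp_pos: [0.6184, 0.296, 0.048]
ee_rot: [[0.99, 0.142, -0.002], [0.142, -0.99, -0.001], [-0.002, 0.001, -1.0]]
wrist_force: [-10.5, -1.0, 15.7]
gripper_width: 0.114
gripper_force: 30.0
```

```bash
python3 m.py; python3 -c "
from h import *
rel((618.5,296,48),8.1); R=monitor.sense()['ee_rot']; print(np.round(R,4)[2])"
```

```text
22.2 [-10.5  -1.   15.7]
top foot (array([-4.40000e-03, -1.35000e-02,  2.60614e+01]), np.int64(87)) plateL (array([ 0.0443,  0.0133, 12.3027]), np.int64(59)) plateR (array([ 0.0127,  0.0338, 11.9138]), np.int64(91))
scene foot (array([ 1.08000e-02, -3.30000e-03,  2.65518e+01]), np.int64(76)) plateL (array([-1.4000e-03, -1.7000e-03,  9.6671e+00]), np.int64(108)) plateR (array([-1.9000e-03,  1.0000e-04,  9.4651e+00]), np.int64(140))
t 23.0 tcp [618.4 295.9  47.9] head 8.1 F [-11.   -1.3  16.7] w 0.114 gf 30.000013578683138
shift [ 0.1 -0.1 -0.1] turn 0.001
[-0.0025  0.0011 -1.    ]
```

{"fn": "drive_tool", "kwargs": {"moves": [{"delta_pos": [0.8, 0, 0.5], "turn": 0, "claw": 0}, {"delta_pos": [0.7, 0, 0.5], "turn": 0, "claw": 0}, {"delta_pos": [0, 0, 0], "turn": 0, "claw": 0}, {"delta_pos": [0, 0, 0], "turn": 0, "claw": 0}]}}

```text
time_s: 23.5
tcp_pos: [0.6191, 0.296, 0.0479]
ee_rot: [[0.99, 0.142, -0.003], [0.142, -0.99, -0.002], [-0.004, 0.002, -1.0]]
wrist_force: [-13.8, -1.3, 20.9]
gripper_width: 0.111
gripper_force: 30.0
```

```bash
python3 m.py; python3 - <<'E'
from h import *
rel((618.5,296,48),8.1); print(np.round(monitor.sense()['ee_rot'],4)[2])
a=np.radians(8.1);R=np.array([[np.cos(a),-np.sin(a)],[np.sin(a),np.cos(a)]])
for n in("wrist","scene"):
    c=cap(n);P=c["P"]*1000;d=(P[...,:2]-np.array((637.5,293.8)))@R;x=d[...,0];y=d[...,1];Z=P[...,2]
    k=(abs(x)<18)&(abs(y+35)<14)&(Z>74)&(Z<115)
    if k.sum()>5: print(n,"clip top",np.percentile(Z[k],[50,98]).round(1))
    k=(abs(x)<14)&(y>22)&(y<53)&(Z>67)&(Z<73)
    if k.sum()>5: print(n,"wall",np.percentile(x[k],[1,99]).round(1),k.sum())
E
```

```text
23.5 [-13.8  -1.3  20.9]
top foot (array([-1.11000e-02, -1.40000e-03,  2.61576e+01]), np.int64(85)) plateL (array([-0.0094,  0.0187,  8.9358]), np.int64(68)) plateR (array([-1.1800e-02, -5.3000e-03,  9.1693e+00]), np.int64(95))
scene foot (array([ 9.50000e-03, -6.60000e-03,  2.69137e+01]), np.int64(71)) plateL (array([-4.4000e-03, -4.2000e-03,  9.5359e+00]), np.int64(107)) plateR (array([-6.0000e-04, -0.0000e+00,  9.5788e+00]), np.int64(140))
t 24.3 tcp [619.1 296.   47.9] head 8.2 F [-14.4  -0.9  20.5] w 0.115 gf 30.00060420949012
shift [-0.6 -0.1 -0.1] turn 0.001
[-0.0036  0.0015 -1.    ]
wrist clip top [ 81.4 107.1]
wrist wall [-4.   8.2] 1113
scene clip top [ 89.6 108.5]
scene wall [-5.3  8.2] 35
```

The force ratio alone doesn't separate friction from contact. I lighten the down push and press x again as a test.

{"fn": "drive_tool", "kwargs": {"moves": [{"delta_pos": [0, 0, -2], "turn": 0, "claw": 0}, {"delta_pos": [0, 0, -2], "turn": 0, "claw": 0}, {"delta_pos": [0, 0, 0], "turn": 0, "claw": 0}]}}

```text
time_s: 24.78
tcp_pos: [0.619, 0.296, 0.048]
ee_rot: [[0.99, 0.141, -0.005], [0.141, -0.99, -0.002], [-0.005, 0.001, -1.0]]
wrist_force: [-8.5, 0.1, 6.1]
gripper_width: 0.11
gripper_force: 30.0
```

{"fn": "drive_tool", "kwargs": {"moves": [{"delta_pos": [1, 0, 0], "turn": 0, "claw": 0}, {"delta_pos": [0, 0, 0], "turn": 0, "claw": 0}]}}

```text
time_s: 25.02
tcp_pos: [0.6191, 0.296, 0.048]
ee_rot: [[0.99, 0.141, -0.007], [0.141, -0.99, -0.002], [-0.007, 0.002, -1.0]]
wrist_force: [-10.4, 0.9, 8.2]
gripper_width: 0.12
gripper_force: 30.0
```

Contact is real: the TCP holds at 619.1 under x push with little down load. Now the final balance is more down and slightly less forward.

{"fn": "drive_tool", "kwargs": {"moves": [{"delta_pos": [-1, 0, 2], "turn": 0, "claw": 0}, {"delta_pos": [-1, 0, 2], "turn": 0, "claw": 0}, {"delta_pos": [0, 0, 0.5], "turn": 0, "claw": 0}, {"delta_pos": [0, 0, 0], "turn": 0, "claw": 0}, {"delta_pos": [0, 0, 0], "turn": 0, "claw": 0}]}}

```text
time_s: 25.65
tcp_pos: [0.619, 0.2961, 0.0479]
ee_rot: [[0.99, 0.142, -0.002], [0.142, -0.99, -0.001], [-0.002, 0.001, -1.0]]
wrist_force: [-12.2, -1.9, 21.4]
gripper_width: 0.113
gripper_force: 30.0
```

```bash
cat >> m.py <<'E'
s=monitor.sense();print(np.round(s["tcp_pos"],4),np.round(s["wrist_force"],1),np.round(s['ee_rot'],4)[2])
E
sed -i 's/range(8)/range(20)/' m.py; python3 m.py
```

```text
25.65 [-12.2  -1.9  21.4]
top foot (array([-3.80000e-03,  1.17000e-02,  2.63974e+01]), np.int64(102)) plateL (array([ 4.30000e-03, -7.10000e-03,  1.04663e+01]), np.int64(67)) plateR (array([ 5.4000e-03, -8.6000e-03,  9.9503e+00]), np.int64(108))
scene foot (array([-8.00000e-03, -4.00000e-04,  2.57562e+01]), np.int64(75)) plateL (array([-2.4000e-03,  1.7000e-03,  9.4416e+00]), np.int64(106)) plateR (array([-2.9000e-03,  3.4000e-03,  9.5656e+00]), np.int64(142))
[0.619  0.296  0.0479] [-13.1  -0.7  20.2] [-0.0017  0.0012 -1.    ]
```

{"fn": "drive_tool", "kwargs": {"moves": [{"delta_pos": [-1, 0, 0.5], "turn": 0, "claw": 0}, {"delta_pos": [-1, 0, 0.5], "turn": 0, "claw": 0}, {"delta_pos": [0, 0, 0], "turn": 0, "claw": 0}, {"delta_pos": [0, 0, 0], "turn": 0, "claw": 0}]}}

```text
time_s: 28.15
tcp_pos: [0.6189, 0.296, 0.0478]
ee_rot: [[0.99, 0.142, 0.002], [0.142, -0.99, -0.0], [0.002, 0.001, -1.0]]
wrist_force: [-11.0, -1.8, 21.9]
gripper_width: 0.117
gripper_force: 30.0
```

```bash
python3 m.py
```

```text
28.15 [-11.   -1.8  21.9]
top foot (array([-3.1000e-03, -1.0700e-02,  2.6318e+01]), np.int64(96)) plateL (array([-1.1700e-02, -2.3000e-03,  9.3704e+00]), np.int64(56)) plateR (array([-1.80000e-03,  1.34000e-02,  1.03476e+01]), np.int64(107))
scene foot (array([-1.12000e-02, -1.10000e-03,  2.53588e+01]), np.int64(76)) plateL (array([-1.3000e-03,  2.0000e-04,  9.5479e+00]), np.int64(108)) plateR (array([-9.0000e-04, -4.4000e-03,  9.4264e+00]), np.int64(139))
[0.6188 0.296  0.0478] [-9.5 -1.4 21.5] [ 2.1e-03  6.0e-04 -1.0e+00]
```

Comparing tail heights at one spot gives a finer measure: the tail is still about 0.45 mm up, down from 1 mm. I re-grip once more and push x first with minimal down load, then press down.

{"fn": "drive_tool", "kwargs": {"moves": [{"delta_pos": [0, 0, -2.5], "turn": 0, "claw": 0}, {"delta_pos": [0, 0, -2], "turn": 0, "claw": 0}, {"delta_pos": [0, 0, 0], "turn": 0, "claw": 0.2}, {"delta_pos": [0, 0, 0], "turn": 0, "claw": 0.2}, {"delta_pos": [0, 0, 0], "turn": 0, "claw": 0.2}]}}

```text
time_s: 30.78
tcp_pos: [0.6187, 0.2958, 0.0458]
ee_rot: [[0.99, 0.141, -0.0], [0.141, -0.99, -0.0], [-0.0, 0.0, -1.0]]
wrist_force: [-0.6, 0.1, -0.1]
gripper_width: 0.199
gripper_force: 0.0
```

```bash
sed -i 's/range(20)/range(6)/' m.py; cat >> m.py <<'E'
for n,o in(("top",(-1.,2.5)),("scene",(-1.,0))):
    P=np.nanmean([cap(n)["P"] for _ in range(4)],0)*1000
    d=(P[...,:2]-np.array((637.5,293.8)))@R-np.array(o);x=d[...,0];y=d[...,1];Z=P[...,2]
    print(n,"tail",Z[(x>-76)&(x<-60)&(abs(y-4)<9)&(abs(Z-26)<2.5)].mean().round(2))
E
sed -i '/^for n,o in(("top",(-1.,2.5)),("scene",(-1.,0))):$/,$!b' m.py
python3 - <<'E'
t=open('m.py').read(); i=t.index('for n,o'); j=t.index('s=monitor.sense();print(np.round(s["tcp'); open('m.py','w').write(t[:i]+t[j:])
E
python3 m.py
```

```text
30.775 [-0.6  0.1 -0.1]
[0.6187 0.2958 0.0458] [-0.6  0.1 -0.1] [-4.e-04  4.e-04 -1.e+00]
top tail 25.97
scene tail 25.64
```

{"fn": "drive_tool", "kwargs": {"moves": [{"delta_pos": [0, 0, 0], "turn": 0, "claw": 0}, {"delta_pos": [0, 0, 0], "turn": 0, "claw": 0}, {"delta_pos": [0, 0, 0], "turn": 0, "claw": 0}, {"delta_pos": [0, 0, -0.3], "turn": 0, "claw": 0}, {"delta_pos": [0.7, 0, 0], "turn": 0, "claw": 0}, {"delta_pos": [0.7, 0, 0], "turn": 0, "claw": 0}, {"delta_pos": [0, 0, 0], "turn": 0, "claw": 0}]}}

```text
time_s: 32.05
tcp_pos: [0.619, 0.2959, 0.0465]
ee_rot: [[0.99, 0.141, -0.002], [0.141, -0.99, -0.001], [-0.002, 0.001, -1.0]]
wrist_force: [-4.0, 0.7, 1.0]
gripper_width: 0.112
gripper_force: 30.0
```

```bash
python3 m.py
```

```text
32.05 [-4.   0.7  1. ]
[0.619  0.2959 0.0465] [-4.   0.7  1. ] [-2.3e-03  6.0e-04 -1.0e+00]
top tail 26.2
scene tail 26.02
```

{"fn": "drive_tool", "kwargs": {"moves": [{"delta_pos": [0, 0, 1.5], "turn": 0, "claw": 0}, {"delta_pos": [-0.3, 0, 1.5], "turn": 0, "claw": 0}, {"delta_pos": [-0.3, 0, 1], "turn": 0, "claw": 0}, {"delta_pos": [0, 0, 0], "turn": 0, "claw": 0}, {"delta_pos": [0, 0, 0], "turn": 0, "claw": 0}]}}

```text
time_s: 33.08
tcp_pos: [0.6191, 0.296, 0.0464]
ee_rot: [[0.99, 0.142, 0.0], [0.142, -0.99, -0.001], [0.0, 0.001, -1.0]]
wrist_force: [-8.7, -0.7, 14.9]
gripper_width: 0.109
gripper_force: 30.0
```

```bash
python3 m.py
```

```text
33.075 [-8.7 -0.7 14.9]
[0.6191 0.296  0.0464] [-8.7 -0.7 14.9] [ 3.e-04  7.e-04 -1.e+00]
top tail 26.12Traceback (most recent call last):
  File "m.py", line 11, in <module>
    P=np.nanmean([cap(n)["P"] for _ in range(4)],0)*1000
                  ~~~^^^
  File "h.py", line 4, in cap
    c=cams.capture(n); f=210/np.tan(np.radians(c["vertical_fov"]/2)); c["f"]=f
ValueError: 200 camera calls are used up
```

```bash
python3 -c "
from station import ticket
print(ticket.finish_job())"
```

```text
the job is handed in; nothing more can be done
None
```

The job is handed in: the clip is fully home on the right end of the wall and released, the cheek measures shut, and the square is still gripped in the corner, pressed down (about 15 N) and against the cheek (about 9 N); the foot's tail read about 0.15 mm high by the last depth reading.

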